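# Change the bottle in a ratchet-lift storage well

## Task

Change the bottle in the storage well: pull the lift up by its black handle until the pawl holds it in its top notch, lift the white bottle off and stand it on the round cork mat, then stand the small amber stoppered bottle on the middle of the raised platform in its place. Then hold the red paddle down to free the pawl until the lift with the amber bottle has sunk fully home, and let the paddle spring back. Keep the bottles upright and leave everything else on the bench where it is.

Things in the scene. Friction and masses are not known exactly. Their poses are not given: they have to be found in the camera images.
- lift_unit: storage well with ratchet lift, fixed. Grey base plate 120 (x) x 280 (y) x 10 mm; origin under its centre. Along y: white well with blue bands (axis y=+85 mm, bore 62, outside 86, rim 106 mm above the bench, slot to the rail); steel rail (y=-10) between aluminium guide plates (120 mm high, x=+-15); red pawl lever, pivot y=-36 at 68 mm height, its paddle out towards -y
- lift (a joint): height of the lift (rail, black handle and platform in one, 0.25 kg), m: 0 home, notches every 0.015, sixth and top notch 0.090, stop 0.0965. Pulled up freely past the clicking pawl (about 8 N at 0.1 m/s); let go, it settles back on the last notch passed. With the pawl held free it sinks by its weight, damped, in 1 to 3 s
- pawl (a joint): angle of the pawl lever in rad: 0 engaged, spring-loaded to 0; beyond 0.15 it is clear of the teeth, stop at 0.32. Needs about 2 to 4 N down on the paddle. If let go early it catches the next notch
- lift_handle (a point): centre of the black handle block on top of the rail, 14 mm along the unit's x, 36 mm along y, 26 mm high; at 139 mm height when the lift is home, rises with the lift. Pinch it across its 14 mm from above; its top reaches 242 mm in the top notch, so carry things over it higher
- platform (a point): centre of the top of the round steel platform (54 mm diameter) inside the well; 18 mm above the bench when home, 108 mm (2 mm above the rim) in the top notch. Moves with the lift
- well_mouth (a point): centre of the well's mouth, at rim height 106 mm, fixed
- pawl_paddle (a point): centre of the top of the red paddle, 32 mm (x) by 30 mm (y), at 85 mm height when the pawl is engaged, 79 mm out (-y) from the pivot; sinks 12 mm to free the pawl, 25 mm to the stop
- bottle_white: white plastic bottle with ribbed white cap, about 0.05 kg, 40 mm diameter, 82 mm high, straight body up to 65 mm; origin at the centre of its underside, z up. Starts in the well on the platform, sunk 6 mm below the rim
- bottle_amber: small amber glass bottle with brown stopper, about 0.16 kg, 38 mm diameter, 87 mm high, straight body from 5 to 46 mm, then a narrower neck and stopper (27 mm); origin at the centre of its underside, z up. Starts standing on the bench (a larger amber bottle, 132 mm high, at the back right is not part of the job)
- cork_mat: round cork mat, 100 mm diameter, 8 mm thick, fixed; origin at the centre of its underside
- glue_bottle: bystander: white bottle with red cap, 36 mm diameter, 70 mm high; origin under its centre
- vial_black: bystander: glass vial with black cap, 25 mm diameter, 52 mm high; origin under its centre
- vial_red: bystander: glass vial with red cap, 25 mm diameter, 52 mm high; origin under its centre
- bench_timer: bystander: white timer lying flat, 52 x 72 x 14 mm; origin under its centre
- marker_red: bystander: red marker lying flat, 130 mm long, 16 mm thick; origin under its centre
- screwdriver: bystander: screwdriver with orange handle lying flat, 181 mm long, 26 mm thick; origin under its centre
Not all that is in view belongs to the job. What is shaped like the bottle_amber but yellow is not meant.

How it is judged (in metres and radians):
On the way, in this order (a step that is already met when the one before it is completed fails the run):
1. the lift stands in its top notch, held by the pawl and not by the hand, with the white bottle on it (value of joint lift between 0.086 and 0.0925 m and value of joint pawl below 0.08 rad and contact force between the fingers and lift_unit below 0.3 N and distance between bottle_white and platform below 0.016 m), for 0.2 s.
2. the white bottle stands on the cork mat, let go, while the lift is still up (value of joint lift above 0.086 m and horizontal distance between bottle_white and cork_mat below 0.035 m and z of bottle_white in the frame of cork_mat below 0.011 m and angle between bottle_white's own z axis and vertical below 0.1 rad and contact force between the fingers and bottle_white below 0.3 N), for 0.2 s.
3. the amber bottle stands on the raised platform, let go (value of joint lift above 0.086 m and distance between bottle_amber and platform below 0.013 m and angle between bottle_amber's own z axis and vertical below 0.1 rad and contact force between the fingers and bottle_amber below 0.3 N), for 0.2 s.
At the end, for the whole second after the job is handed in: Lift fully home (within 4 mm), pawl sprung back (under 0.08 rad); amber bottle on the platform in the well, within 16 mm of its centre; white bottle on the cork mat within 35 mm of its centre; both upright (within 0.1 rad) and at rest (under 0.02 m/s) (value of joint lift below 0.004 m and value of joint pawl below 0.08 rad and distance between bottle_amber and platform below 0.016 m and angle between each of bottle_amber, bottle_white's own z axis and vertical below 0.1 rad and horizontal distance between bottle_white and cork_mat below 0.035 m and z of bottle_white in the frame of cork_mat below 0.011 m and linear speed of each of bottle_white, bottle_amber below 0.02 m/s); the robot touches nothing.
It fails at once if a bottle is tipped by more than 0.5 rad (angle between any of bottle_white, bottle_amber's own z axis and vertical above 0.5 rad).
It fails at once if a bystander is moved by more than 30 mm (distance of any of glue_bottle, vial_black, vial_red, bench_timer, marker_red, screwdriver from where it was at the start of the episode above 0.03 m).
It also fails if it takes over 72 s, if anything falls off the work surface, if the arm or the gripper's body presses on something with over 40 N, if the wrist force passes 120 N, or if a joint passes its speed limit or range.

## Robot

A 6-joint arm with a two-finger parallel gripper is mounted at the origin on a cart in front of the work surface, level with it; the furniture and walls round the work are solid. World frame = base frame: x ahead of the robot, y to its left, z up, the work surface at z = 0. Lengths are in m, angles in degrees, forces in N, time in s.
With the tool pointing down it reaches from about 0.4 to 0.825 m from the base axis. Payload 7 kg.
Tool frame: the origin (TCP) lies midway between the tips of the shut fingers; the grasp point (between the pads) lies 19 mm behind it (hold_point_z is the distance from the TCP to the grasp point, in m); z points along the fingers, y is the line along which they close (so a half turn about z gives the same grasp; the last joint's range is limited). The gripper opens to 88 mm and grips with 3 to 60 N. Pads are 19 mm wide; open, the fingers measure 130 mm over their backs; the gripper's body (78 mm by 193 mm) begins 47 mm behind the grasp point.
Start: joints at [83.944, 20.546, 0.682, 0, -70.136, -16.507], TCP at [0.259, 0.623, 0.205] pointing down, gripper open.
Joint ranges: [-176.03, 176.03], [-82.01, 121.73], [-58.28, 71.71], [-173.87, 95.51], [-174.79, -0.11], [-173.66, 173.66]. Speed limits (degrees/s): [136.94, 136.94, 172.46, 180, 180, 180].

## Interface

Orientations are given as [roll, pitch, yaw] about the fixed x, y, z axes, in that order (R = Rz(yaw) Ry(pitch) Rx(roll)).
In Python, from plant import get_state, capture, close_job, hold_point_z gives the robot as it stands.
- The arm moves only by the shell command python3 -m inch 'ROWS' [FORCE]. ROWS is text: rows parted by semicolons, each of 5 numbers parted by spaces: the shift along the tool's x, y, z normalised to -1 to 1, where 1 is 0.15 m, then the turn about the tool's z normalised to -1 to 1, where 1 is 360 degrees, then the opening, from 0 (shut) to 1 (fully open). In form: tx ty tz spin grip; .... A call has exactly 8 rows; each row shifts and turns the commanded pose from where the row before left it, along the tool's axes as they then stand; what a row does not reach is not made up. A row lasts 1/8 s, in which the tool goes at most 62.5 mm and 10.7 degrees, less where a joint would pass 70% of its speed; a pose out of reach is approached as far as the arm can. A call with a number of a shift or a turn outside -1 to 1 is refused whole. A call with a gripper value outside its range is refused whole. The fingers move at their own pace and stop on an object; FORCE is the grip in N (left out, the last holds). Time passes only in rows, so rows that do not move let the fingers close, or fill a call up. It gives the time, the measured TCP pose, the force, the opening and the grip force at its end, in the units of the state.
- get_state(): the state, without advancing time (a new reading comes with each control period).
- capture(name): name is "side" or "top" or "wrist"; returns a dict with "color" (480x640x3 uint8, blue, green, red), "mtx" (3x3 intrinsics, pixels), "R" (3x3) and "t" (3): a world point X has camera coordinates R X + t. Camera axes: x right, y down, z forward; pixel columns grow to the right and rows downward; lengths in m; the calibration is good to about 2 mm. A picture is of the moment at which its call begins. There is no depth.
- close_job(): hands the job in; it is judged then, once.
The state is a dict: "time_s": time; "joints": joint angles; "qd": joint speeds; "joint_torque": joint torques, N m; "tcp_pos": TCP position; "eef_rot": TCP orientation; "contact_force": force on the tool from outside, world axes, zero at the start; "moment": the same for the moment, N m; "gripper_width": finger opening in m; "gripper_force": force on a finger pad.
Only numpy, scipy, OpenCV 4.12 (cv2) and the standard library are available. Lean on these libraries where they do the work, as an engineer would, in place of code of your own. Each camera call takes 0.05 s, during which the arm holds its last target. There are 200 camera calls.

## Working session

There is one attempt and no reset: what is moved stays moved. The work goes in short steps, Python scripts to look and compute and a shell command to move; the robot and the scene stay as the last step left them, time stands still between calls to the robot, and variables do not carry over. Pictures are saved under pics/ and viewed, at most 10 in all, crops included, and the job is handed in when it is done.

```bash
mkdir -p pics; ls
python3 - <<'E'
from plant import *
import cv2
print(get_state(), hold_point_z)
for n in ("side","top"):
    c=capture(n); cv2.imwrite(f"pics/{n}0.png",c["color"]); print(n,c["mtx"].round(1).tolist(),c["R"].round(3).tolist(),c["t"].round(3).tolist())
E
```

```text
pics
{'time_s': 0.0, 'joints': array([ 8.39449696e+01,  2.05912984e+01,  6.34243795e-01, -1.99262141e-02,
       -7.01367370e+01, -1.65084581e+01]), 'qd': array([ 0.01332906,  0.02567386,  0.00939527, -0.05495782, -0.00246542,
        0.08369249]), 'joint_torque': array([-1.16601212e-03, -5.82713556e+01,  2.93051666e+01,  6.99746400e+00,
        6.97832205e-03, -1.57311024e-04]), 'tcp_pos': array([0.25881239, 0.62283935, 0.20362845]), 'eef_rot': array([ 1.79904751e+02, -8.69429781e-03, -2.25702672e+01]), 'contact_force': array([-0.03515585, -0.26607369, -0.25146445]), 'moment': array([-0.00059918, -0.03120166,  0.02008397]), 'gripper_force': 0.0, 'gripper_width': 0.08757623666970975} 0.0188
side [[601.1, 0.0, 318.7], [0.0, 601.1, 243.5], [0.0, 0.0, 1.0]] [[-0.39, -0.921, -0.011], [-0.807, 0.348, -0.477], [0.443, -0.177, -0.879]] [0.237, 0.507, 1.267]
top [[554.2, 0.0, 322.4], [0.0, 554.2, 248.2], [0.0, 0.0, 1.0]] [[0.489, -0.873, 0.003], [-0.839, -0.471, -0.273], [0.24, 0.131, -0.962]] [-0.261, 0.488, 1.423]
```

View pics/side0.png

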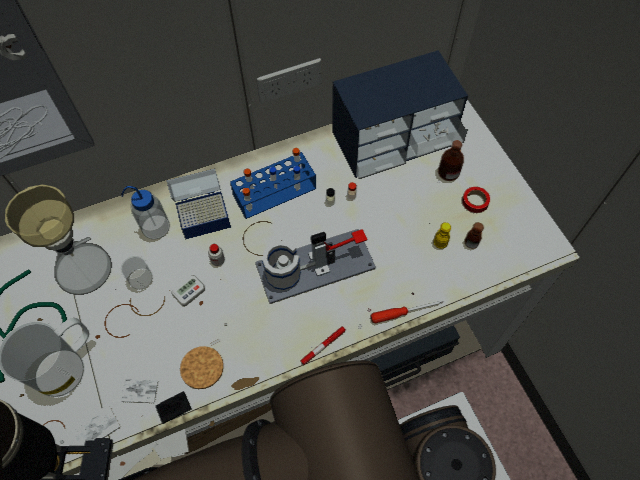

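View pics/top0.png

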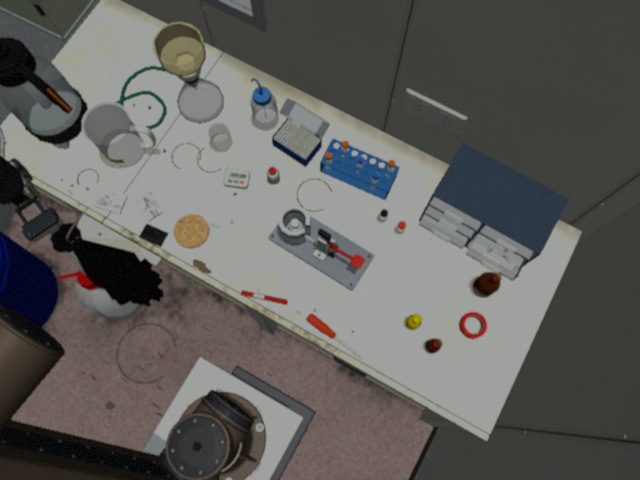

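The side view shows the lift unit at about (315,265), with the well at (282,265), the handle at (320,243) and the paddle at (358,238). The cork mat is at (202,367) and the small amber bottle at (474,235), with the yellow decoy at (442,235). In the top view the unit is at (322,248), the mat at (192,231) and the amber bottle at (433,345).

```bash
cat > h.py <<'E'
import numpy as np, cv2
from plant import *
def ray(c,uv):
    d=np.linalg.inv(c["mtx"])@np.array([uv[0],uv[1],1.]); R=np.array(c["R"]); return -R.T@np.array(c["t"]), R.T@d
def plane(c,uv,z):
    o,d=ray(c,uv); return o+d*(z-o[2])/d[2]
def tri(c1,u1,c2,u2):
    o1,d1=ray(c1,u1); o2,d2=ray(c2,u2)
    s=np.linalg.lstsq(np.stack([d1,-d2],1),o2-o1,rcond=None)[0]
    a,b=o1+d1*s[0],o2+d2*s[1]; return (a+b)/2, np.linalg.norm(a-b)
def proj(c,X):
    p=np.array(c["mtx"])@(np.array(c["R"])@np.array(X)+np.array(c["t"])); return p[:2]/p[2]
E
python3 - <<'E'
from h import *
S=capture("side");T=capture("top")
def blob(c,box,f):
    x0,y0,x1,y1=box; im=cv2.cvtColor(c["color"],cv2.COLOR_BGR2HSV).astype(int)[y0:y1,x0:x1]
    m=f(im[...,0],im[...,1],im[...,2]).astype(np.uint8)
    n,l,st,ce=cv2.connectedComponentsWithStats(m); k=1+np.argmax(st[1:,4]); 
    return ce[k]+[x0,y0], st[k], (l==k).astype(np.uint8)
cork=lambda h,s,v:(h>5)&(h<22)&(s>90)&(v>80)
red=lambda h,s,v:((h<6)|(h>172))&(s>170)&(v>100)
amb=lambda h,s,v:(s>90)&(v<130)
for n,c,b,z in(("S",S,(165,335,240,400),.008),("T",T,(165,205,218,258),.008)):
    p,st,_=blob(c,b,cork); print("cork",n,p,st,plane(c,p,z))
pr={}
for n,c,b in(("S",S,(460,215,490,255)),("T",T,(420,330,448,360))):
    p,st,m=blob(c,b,amb); print("amber",n,p,st,plane(c,p,.04)); pr[n]=p
print(tri(S,pr["S"],T,pr["T"]))
for n,c,b in(("S",S,(320,222,380,262)),("T",T,(325,235,375,280))):
    p,st,m=blob(c,b,red); print("red",n,p,st,plane(c,p,.085))
# plate rect
gray=lambda h,s,v:(s<60)&(v>60)&(v<150)
for n,c,b in(("S",S,(245,222,390,310)),("T",T,(260,200,385,295))):
    p,st,m=blob(c,b,gray); ctr=max(cv2.findContours(m,0,2)[0],key=cv2.contourArea)[:,0]+[b[0],b[1]]
    w=np.array([plane(c,q,.01)[:2] for q in ctr]); r=cv2.minAreaRect((w*1000).astype(np.float32)); print("plate",n,st,r)
a=cv2.resize(S["color"][215:310,250:390],None,fx=5.7,fy=5.7,interpolation=2)[:,:800]
cv2.imwrite("pics/liftS.png",a)
a=cv2.resize(T["color"][195:295,260:385],None,fx=6,fy=6,interpolation=2)
cv2.imwrite("pics/liftT.png",a)
E
```

```text
cork S [201.1527977  366.95552367] [  15   11   43   42 1394] [0.43054953 0.36904093 0.008     ]
cork T [190.9303653  230.66210046] [  9  10  35  33 876] [0.43181199 0.36837838 0.008     ]
amber S [474.94067797 233.11440678] [  5   7  19  21 236] [ 0.47740902 -0.37130702  0.04      ]
amber T [433.35714286 344.96428571] [  7  10  15  12 140] [ 0.47313464 -0.36706288  0.04      ]
(array([ 0.47115309, -0.36498504,  0.05377772]), np.float64(0.0014405808378229966))
red S [352.73737374 238.37373737] [  9   8  38  20 198] [ 0.56299744 -0.0716196   0.085     ]
red T [351.73291925 257.98136646] [  7  10  32  23 161] [ 0.56401129 -0.07239718  0.085     ]
plate S [  10   13  121   69 2715] ((579.795166015625, 26.155868530273438), (281.16204833984375, 147.9397735595703), 86.8204116821289)
plate T [   8    8  107   83 3575] ((569.8538208007812, 25.67901611328125), (283.98687744140625, 125.57366943359375), 86.80511474609375)
```

View pics/liftS.png

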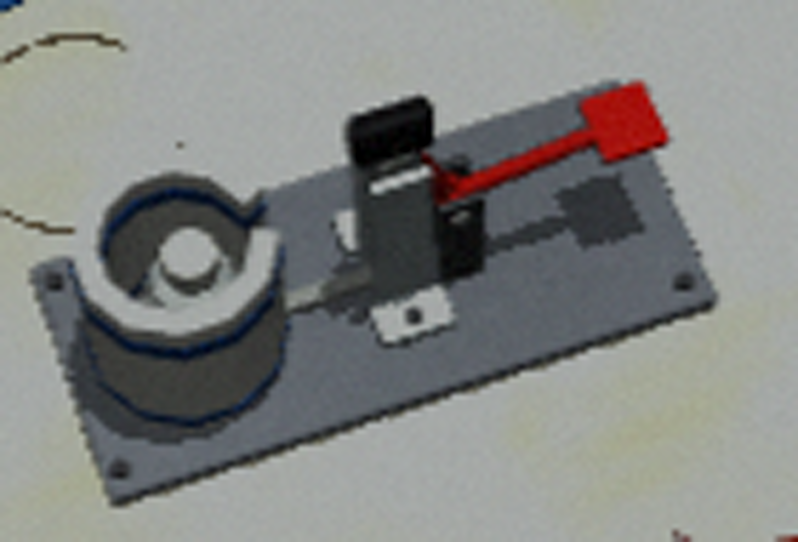

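View pics/liftT.png

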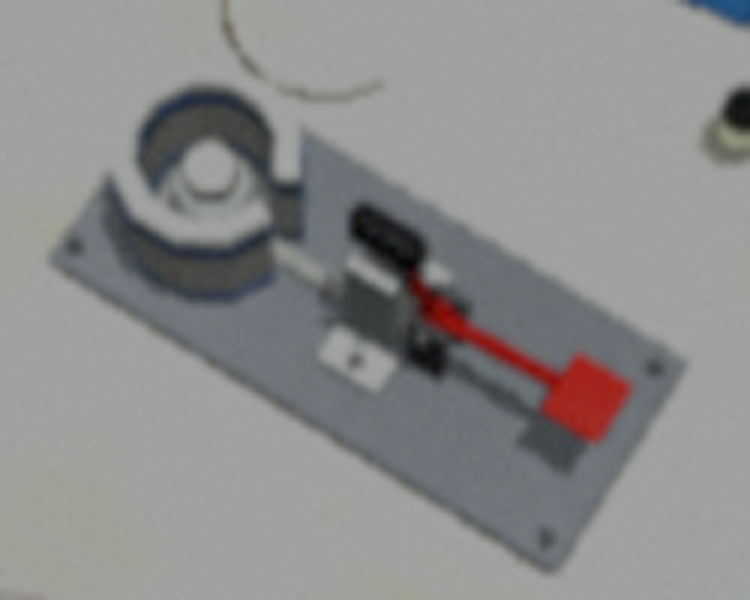

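The crops show the unit clearly:

| Feature | Side crop | Top crop |
|---|---|---|
| Plate corners | (33,265), (115,500), (715,300) | (52,260), (553,573), (687,362) |
| Paddle | (624,122) | (587,397) |
| Handle | (390,130) | (388,238) |
| White cap | (190,254) | (210,167) |

Run:
```python
from h import *
S=capture("side");T=capture("top")
s=lambda x,y:(250+(x+.5)/5.7-.5,215+(y+.5)/5.7-.5); t=lambda x,y:(260+(x+.5)/6-.5,195+(y+.5)/6-.5)
for n,a,b,z in (("pad",(624,122),(587,397),.085),("handle",(390,130),(388,238),.139),("cap",(190,254),(210,167),.1),("cBL",(115,500),(52,260),.01),("cBR",(715,300),(553,573),.01)):
    print(n,tri(S,s(*a),T,t(*b)),plane(S,s(*a),z),plane(T,t(*b),z))
for n,p in (("cBL",(115,500)),("cBR",(715,300)),("cTL",(33,265)),("cTR",(620,82))): print("S",n,plane(S,s(*p),.01))
for n,p in (("cBL",(52,260)),("cBR",(553,573)),("cTR",(687,362))): print("T",n,plane(T,t(*p),.01))
# amber silhouette: ends along vertical
for n,c,b in(("S",S,(458,213,492,257)),("T",T,(418,328,450,362))):
    x0,y0,x1,y1=b; im=cv2.cvtColor(c["color"],cv2.COLOR_BGR2HSV).astype(int)[y0:y1,x0:x1]
    m=((im[...,1]>90)&(im[...,2]<140)).astype(np.uint8)
    print(n,b); print("\n".join("".join(".#"[v] for v in r) for r in m))
for X in ([.472,-.366,0],[.472,-.366,.087]): print(proj(S,X),proj(T,X))
```

```text
pad (array([ 0.56515457, -0.08915807,  0.08148372]), np.float64(0.0010600979986611998)) [ 0.56294253 -0.08842706  0.085     ] [ 0.56470305 -0.08910342  0.085     ]
handle (array([0.57129429, 0.01535126, 0.13802208]), np.float64(6.849280113510626e-05)) [0.5708206 0.0155685 0.139    ] [0.5709959  0.01518762 0.139     ]
cap (array([0.57191262, 0.1061131 , 0.09719136]), np.float64(0.0015903793213092553)) [0.56976133 0.10607186 0.1       ] [0.57184729 0.10601338 0.1       ]
cBL (array([0.52014515, 0.16678915, 0.00627376]), np.float64(0.0013034886991063032)) [0.51795197 0.16672539 0.01      ] [0.51989266 0.16630961 0.01      ]
cBR (array([ 0.5043129 , -0.10954627,  0.00610061]), np.float64(0.00024291224304627434)) [ 0.50279569 -0.10840578  0.01      ] [ 0.50340575 -0.10980863  0.01      ]
S cBL [0.51795197 0.16672539 0.01      ]
S cBR [ 0.50279569 -0.10840578  0.01      ]
S cTL [0.6371351  0.16031283 0.01      ]
S cTR [ 0.61920914 -0.1163471   0.01      ]
T cBL [0.51989266 0.16630961 0.01      ]
T cBR [ 0.50340575 -0.10980863  0.01      ]
T cTR [ 0.62176714 -0.11664557  0.01      ]
S (458,
[... 2112 characters left out ...]
...###############.........
.........##############.........
.........##############.........
.........#############..........
.........############...........
..........##########............
...........########.............
............######..............
................................
................................
................................
................................
................................
................................
................................
................................
................................
................................
[470.80903869 243.20040575] [429.90687229 346.70976686]
[478.3437537  226.13896168] [436.40361818 343.19871302]
```

```bash
python3 -m inch '0 0 -0.1 0.028 1;0 0 -0.1 0.028 1;0 0 -0.1 0.028 1;0 0 -0.1 0.028 1;0 0 -0.1 0.028 1;0 0 -0.1 0.028 1;0 0 0 0.028 1;0 0 0 0 1'
cat > go.py <<'E'
import sys; from h import *
x,y,z,yaw=map(float,sys.argv[1:5]); s=get_state(); p=s["tcp_pos"]; w=np.radians(s["eef_rot"][2])
d=np.array([x,y,z])-p; c,n=np.cos(w),np.sin(w)
print("t",round(s["time_s"],2),"pos",p.round(4),"rot",s["eef_rot"].round(2),"w",round(s["gripper_width"],4),"total rows tx ty tz",((np.array([c*d[0]+n*d[1],n*d[0]-c*d[1],-d[2]]))/.15).round(3),"spin",round(-((yaw-s["eef_rot"][2]+180)%360-180)/360,4))
E
python3 go.py .571 .0153 .25 -93.3
```

```text
time_s: 1.3
tcp_pos: [0.2589, 0.6232, 0.2945]
eef_rot: [180.0, 0.0, -93.1]
contact_force: [-0.9, 1.2, -0.3]
gripper_width: 0.0874
gripper_force: 0.0
t 1.3 pos [0.2589 0.6232 0.2945] rot [179.99   0.   -93.06] w 0.0874 total rows tx ty tz [ 3.936 -2.294  0.297] spin 0.0007
```

```bash
python3 -m inch '0.13 -0.075 0 0 1;0.26 -0.15 0 0 1;0.28 -0.165 0 0 1;0.28 -0.165 0 0 1;0.28 -0.165 0 0 1;0.28 -0.165 0 0 1;0.28 -0.165 0 0 1;0.28 -0.165 0 0 1' >/dev/null; python3 -m inch '0.28 -0.165 0 0 1;0.28 -0.165 0 0 1;0.28 -0.165 0 0 1;0.28 -0.165 0.05 0 1;0.28 -0.165 0.05 0 1;0.26 -0.15 0.1 0 1;0.13 -0.075 0.1 0 1;0 0 0 0 1' ; python3 go.py .571 .0153 .126 -93.3
```

```text
time_s: 3.3
tcp_pos: [0.5657, 0.0244, 0.2479]
eef_rot: [179.8, -0.1, -93.1]
contact_force: [-0.3, 0.1, 0.9]
gripper_width: 0.0878
gripper_force: 0.0
t 3.3 pos [0.5657 0.0244 0.2479] rot [ 1.7983e+02 -6.0000e-02 -9.3130e+01] w 0.0878 total rows tx ty tz [ 0.058 -0.039  0.813] spin 0.0005
```

```bash
python3 -m inch '0.03 -0.02 0.1 0 1;0.028 -0.019 0.15 0 1;0 0 0.15 0 1;0 0 0.15 0 1;0 0 0.13 0 1;0 0 0.08 0 1;0 0 0.053 0 1;0 0 0 0 1' 25 ; python3 go.py .571 .0153 .126 -93.3
python3 -c "
from h import *
c=capture('wrist');cv2.imwrite('pics/w1.png',c['color'])"
```

```text
time_s: 4.3
tcp_pos: [0.5719, 0.0178, 0.1274]
eef_rot: [180.0, -0.0, -93.1]
contact_force: [-0.0, 1.0, 0.8]
gripper_width: 0.0875
gripper_force: 0.0
t 4.3 pos [0.5719 0.0178 0.1274] rot [ 1.7998e+02 -1.0000e-02 -9.3090e+01] w 0.0875 total rows tx ty tz [0.017 0.005 0.009] spin 0.0006
```

View pics/w1.png

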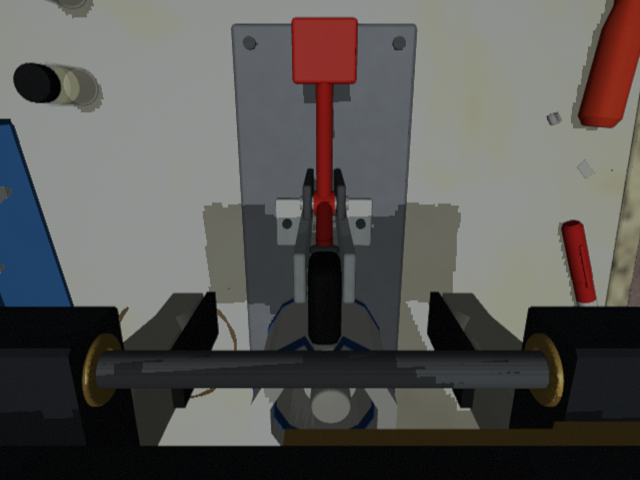

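The wrist view shows the handle at (324,300), midway between the pads at 217 and 430, and the unit is square to the gripper. I'll grip and lift.

```bash
python3 -m inch '0.015 0 0 0 0;0 0 0 0 0;0 0 0 0 0;0 0 0 0 0;0 0 0 0 0;0 0 0 0 0;0 0 0 0 0;0 0 0 0 0' 35; python3 -m inch '0 0 -0.03 0 0;0 0 -0.07 0 0;0 0 -0.09 0 0;0 0 -0.09 0 0;0 0 -0.09 0 0;0 0 -0.09 0 0;0 0 -0.09 0 0;0 0 -0.07 0 0';python3 go.py .571 .0153 .2202 -93.3
```

```text
time_s: 5.35
tcp_pos: [0.5713, 0.0153, 0.1274]
eef_rot: [179.9, -0.0, -93.1]
contact_force: [-9.7, 2.2, 6.0]
gripper_width: 0.0134
gripper_force: 26.1
time_s: 6.35
tcp_pos: [0.5713, 0.0154, 0.2216]
eef_rot: [179.9, -0.0, -93.1]
contact_force: [-5.6, 2.6, -6.6]
gripper_width: 0.0125
gripper_force: 35.0
t 6.35 pos [0.5713 0.0154 0.2216] rot [179.94  -0.   -93.12] w 0.0125 total rows tx ty tz [0.001 0.002 0.009] spin 0.0005
```

```bash
python3 -m inch '0 0 0 0 1;0 0 0 0 1;0 0 0 0 1;0 0 0 0 1;0 0 -0.1 0 1;0 0 -0.2 0 1;0 0 -0.2 0 1;0 0 -0.2 0 1'; python3 -m inch '-0.1 0 0 0 1;-0.2 0 0 0 1;-0.2 0 0 0 1;-0.1 0 0 0 1;0 0 0 0 1;0 0 0 0 1;0 0 0 0 1;0 0 0 0 1';python3 go.py .573 .107 .2202 -93.3
python3 - <<'E'
from h import *
S=capture("side");T=capture("top");W=capture("wrist")
a=cv2.resize(S["color"][205:305,250:370],None,fx=3,fy=3,interpolation=2)
b=cv2.resize(T["color"][170:290,255:375],None,fx=3,fy=3,interpolation=2)
w=cv2.resize(W["color"],(400,300))
o=np.zeros((600,800,3),np.uint8); o[:300,:360]=a; o[:360,400:760]=b[:360]; o[300:,:400]=w
cv2.imwrite("pics/m2.png",o)
E
```

```text
time_s: 7.35
tcp_pos: [0.5722, 0.0153, 0.3279]
eef_rot: [-179.9, 0.0, -93.1]
contact_force: [0.7, -0.5, 0.0]
gripper_width: 0.0854
gripper_force: 0.0
time_s: 8.35
tcp_pos: [0.5769, 0.1047, 0.3257]
eef_rot: [-180.0, 0.0, -93.2]
contact_force: [-0.6, -0.5, -0.5]
gripper_width: 0.0878
gripper_force: 0.0
t 8.35 pos [0.5769 0.1047 0.3257] rot [-179.99    0.    -93.17] w 0.0878 total rows tx ty tz [-0.014  0.027  0.704] spin 0.0004
```

View pics/m2.png

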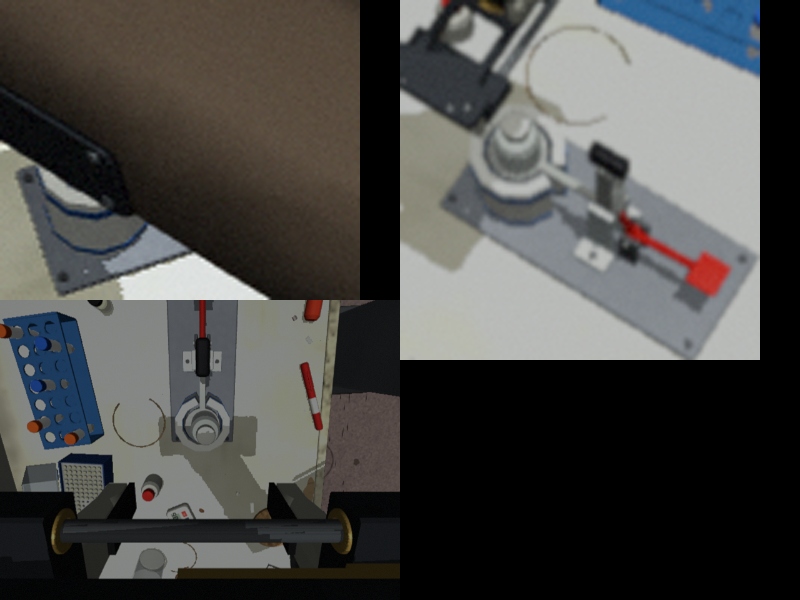

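The top view shows the lift up, with the white bottle standing on it: cap at crop (516,122) and handle at (609,155). In the wrist panel the cap is at about (328,218) in full-frame pixels.

Run:
```python
from h import *
T=capture("top");W=capture("wrist")
print("cap",plane(T,(293.7-.3,210.7-.3),.19),plane(W,(328,218),.19),tri(T,(293.4,210.4),W,(328,218)))
print("handle",plane(T,(324.5,221.5),.236))
# rim circle/platform check in wrist: handle top
print("handleW",plane(W,(324,570-0),.24)[:2])
g=W["color"][120:280,250:410]; cv2.imwrite("pics/w3.png",cv2.resize(g,None,fx=3.5,fy=3.5,interpolation=2))
```

```text
cap [0.57382117 0.10583895 0.19      ] [0.57208865 0.10648319 0.19      ] (array([0.57206612, 0.10464435, 0.19624168]), np.float64(0.0003720937488942585))
handle [0.57271937 0.01610755 0.236     ]
handleW [0.59182456 0.41116914]
```

View pics/w3.png

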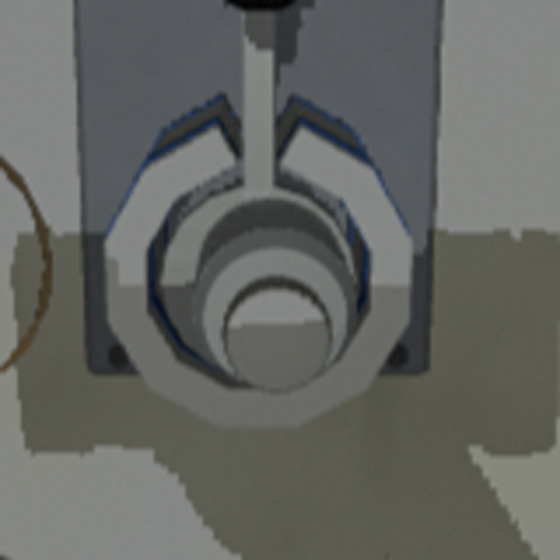

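The wrist crop shows the well rim centred at crop (258,271), the platform at about (260,285), and the cap centre at (277,339), a few mm off the well axis.

```bash
python3 - <<'E'
from h import *
W=capture("wrist"); f=lambda x,y:(250+(x+.5)/3.5-.5,120+(y+.5)/3.5-.5)
print("cap",plane(W,f(277,339),.19),"rim",plane(W,f(258.5,271),.106),"plat",plane(W,f(260,270),.108))
print("paddle-free; holes L,R",plane(W,f(118,355),.01),plane(W,f(399,354),.01))
for y,z in((85,.106),(85,.108)):print([((proj(W,[.5705+.085*.0576,.0252+.085*.9983,z])-[250,120])*3.5).round(0)])
E
python3 go.py .572 .106 .142 -93.3
```

```text
cap [0.57141913 0.10538911 0.19      ] rim [0.57529064 0.10775061 0.106     ] plat [0.57485164 0.10707294 0.108     ]
paddle-free; holes L,R [0.62623067 0.15493528 0.01      ] [0.52897389 0.15995084 0.01      ]
[array([257., 278.])]
[array([257., 280.])]
t 8.65 pos [0.5769 0.1052 0.3256] rot [-180.     -0.    -93.13] w 0.0876 total rows tx ty tz [-0.004  0.033  1.224] spin 0.0005
```

```bash
python3 -m inch '-0.003 0.02 0.1 0 1;0 0.014 0.2 0 1;0 0 0.24 0 1;0 0 0.24 0 1;0 0 0.2 0 1;0 0 0.15 0 1;0 0 0.1 0 1;0 0 0.05 0 1' 10; python3 -m inch '0 0 0 0 1;0 0 0 0 0.4;0 0 0 0 0.4;0 0 0 0 0.3;0 0 0 0 0;0 0 0 0 0;0 0 0 0 0;0 0 0 0 0' 12; python3 go.py .431 .3687 .142 -93.3
```

```text
time_s: 9.65
tcp_pos: [0.5713, 0.1058, 0.1326]
eef_rot: [179.9, -0.0, -93.1]
contact_force: [0.7, -0.4, -0.2]
gripper_width: 0.0876
gripper_force: 0.0
time_s: 10.65
tcp_pos: [0.5719, 0.106, 0.1337]
eef_rot: [-180.0, 0.0, -93.1]
contact_force: [0.2, 0.5, -0.3]
gripper_width: 0.038
gripper_force: 12.0
t 10.65 pos [0.5719 0.106  0.1337] rot [-179.99    0.    -93.12] w 0.038 total rows tx ty tz [-1.697  1.033 -0.056] spin 0.0005
```

```bash
python3 -m inch '0 0 -0.05 0 0;0 0 -0.1 0 0;0 0 -0.1 0 0;-0.06 0.04 -0.05 0 0;-0.12 0.075 0 0 0;-0.18 0.11 0 0 0;-0.21 0.128 0 0 0;-0.21 0.128 0 0 0' ; python3 -m inch '-0.21 0.128 0 0 0;-0.21 0.128 0 0 0;-0.19 0.115 0 0 0;-0.15 0.09 0 0 0;-0.1 0.06 0.1 0 0;-0.057 0.031 0.15 0 0;0 0 0.15 0 0;0 0 0.15 0 0' ; python3 go.py .431 .3687 .036 -93.3
```

```text
time_s: 11.65
tcp_pos: [0.5051, 0.2281, 0.179]
eef_rot: [-180.0, 0.0, -93.1]
contact_force: [-0.1, 1.3, -0.4]
gripper_width: 0.0382
gripper_force: 12.0
time_s: 12.65
tcp_pos: [0.4303, 0.3684, 0.0945]
eef_rot: [180.0, -0.0, -93.1]
contact_force: [0.3, 0.2, -0.7]
gripper_width: 0.0383
gripper_force: 12.0
t 12.65 pos [0.4303 0.3684 0.0945] rot [ 1.7996e+02 -4.0000e-02 -9.3120e+01] w 0.0383 total rows tx ty tz [-0.003 -0.005  0.39 ] spin 0.0005
```

```bash
python3 -m inch '0 0 0.12 0 0;0 0 0.1 0 0;0 0 0.08 0 0;0 0 0.05 0 0;0 0 0.03 0 0;0 0 0.01 0 0;0 0 0 0 0;0 0 0 0 0' ; python3 go.py .431 .3687 .033 -93.3
```

```text
time_s: 13.65
tcp_pos: [0.4311, 0.3688, 0.038]
eef_rot: [-180.0, 0.0, -93.1]
contact_force: [-0.1, -0.5, -1.1]
gripper_width: 0.0381
gripper_force: 12.0
t 13.65 pos [0.4311 0.3688 0.038 ] rot [-1.7998e+02  3.0000e-02 -9.3120e+01] w 0.0381 total rows tx ty tz [0.001 0.001 0.033] spin 0.0005
```

```bash
python3 -m inch '0 0 0.005 0 0;0 0 0.005 0 0;0 0 0.005 0 0;0 0 0 0 0;0 0 0 0 0;0 0 0 0 0;0 0 0 0 0;0 0 0 0 0' ; python3 go.py .431 .3687 .033 -93.3
```

```text
time_s: 14.65
tcp_pos: [0.4309, 0.3686, 0.0354]
eef_rot: [-180.0, 0.0, -93.1]
contact_force: [0.6, -0.0, -0.0]
gripper_width: 0.038
gripper_force: 12.0
t 14.65 pos [0.4309 0.3686 0.0354] rot [-180.      0.    -93.12] w 0.038 total rows tx ty tz [-0.001 -0.     0.016] spin 0.0005
```

```bash
python3 -m inch '0 0 0.006 0 0;0 0 0.006 0 0;0 0 0.004 0 0;0 0 0 0 0;0 0 0 0 0;0 0 0 0 0;0 0 0 0 0;0 0 0 0 0' ; python3 go.py .431 .3687 .033 -93.3
```

```text
time_s: 15.65
tcp_pos: [0.4312, 0.369, 0.0336]
eef_rot: [-180.0, 0.0, -93.1]
contact_force: [-1.7, -0.1, 5.0]
gripper_width: 0.038
gripper_force: 12.0
t 15.65 pos [0.4312 0.369  0.0336] rot [-1.7996e+02  5.0000e-02 -9.3110e+01] w 0.038 total rows tx ty tz [0.002 0.001 0.004] spin 0.0005
```

```bash
python3 -m inch '0 0 0 0 1;0 0 0 0 1;0 0 0 0 1;0 0 0 0 1;0 0 -0.15 0 1;0 0 -0.3 0 1;0 0 -0.35 0 1;0 0 -0.35 0 1'; python3 -m inch '0.1 0 -0.35 0 1;0.2 0 -0.2 0 1;0.32 0 -0.05 0 1;0.36 0 0 0 1;0.36 0 0 0 1;0.36 0 0 0 1;0.36 0 0 0 1;0.36 0 0 0 1'
python3 go.py .472 -.27 .27 -93.3
python3 - <<'E'
from h import *
S=capture("side");T=capture("top")
cv2.imwrite("pics/m4.png",np.hstack([cv2.resize(S["color"][300:420,140:260],None,fx=3,fy=3,interpolation=2),cv2.resize(T["color"][170:290,150:270],None,fx=3,fy=3,interpolation=2)]))
print("yellow",plane(S,(442,235),.04),plane(T,(414,321),.04))
E
```

```text
time_s: 16.65
tcp_pos: [0.4307, 0.3683, 0.207]
eef_rot: [180.0, -0.0, -93.1]
contact_force: [0.0, -0.0, -0.4]
gripper_width: 0.0873
gripper_force: 0.0
time_s: 17.65
tcp_pos: [0.4106, 0.0046, 0.2957]
eef_rot: [-180.0, 0.0, -93.1]
contact_force: [0.7, -1.2, 0.3]
gripper_width: 0.0878
gripper_force: 0.0
t 17.65 pos [0.4106 0.0046 0.2957] rot [-1.7995e+02  3.0000e-02 -9.3090e+01] w 0.0878 total rows tx ty tz [ 1.806 -0.507  0.171] spin 0.0006
yellow [ 0.5052718  -0.29297282  0.04      ] [ 0.50456694 -0.29466307  0.04      ]
```

View pics/m4.png

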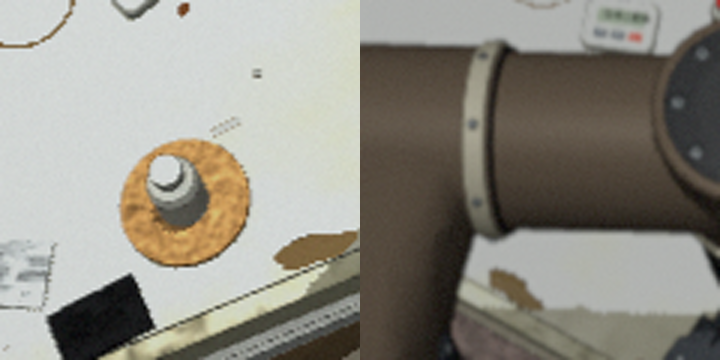

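The side crop shows the white bottle upright near the centre of the mat, at crop (178,190). Next I'll move over the amber bottle.

```bash
python3 -m inch '0.3 -0.08 0 0 1;0.3 -0.09 0 0 1;0.3 -0.09 0 0 1;0.3 -0.09 0.04 0 1;0.28 -0.08 0.04 0 1;0.2 -0.05 0.04 0 1;0.12 -0.03 0.04 0 1;0.01 0 0 0 1'
python3 go.py .472 -.27 .27 -93.3
python3 - <<'E'
from h import *
W=capture("wrist"); cv2.imwrite("pics/w5.png",W["color"])
hsv=cv2.cvtColor(W["color"],cv2.COLOR_BGR2HSV)
print(proj(W,[.472,-.366,.087]),proj(W,[.472,-.366,0]))
E
```

```text
time_s: 18.75
tcp_pos: [0.4725, -0.2695, 0.2705]
eef_rot: [179.9, 0.0, -93.2]
contact_force: [-0.3, 0.3, -0.2]
gripper_width: 0.0877
gripper_force: 0.0
t 18.75 pos [ 0.4725 -0.2695  0.2705] rot [ 1.799e+02  2.000e-02 -9.319e+01] w 0.0877 total rows tx ty tz [0.004 0.003 0.003] spin 0.0003
[315.21885711  85.87515346] [316.34299824  89.56482154]
```

View pics/w5.png

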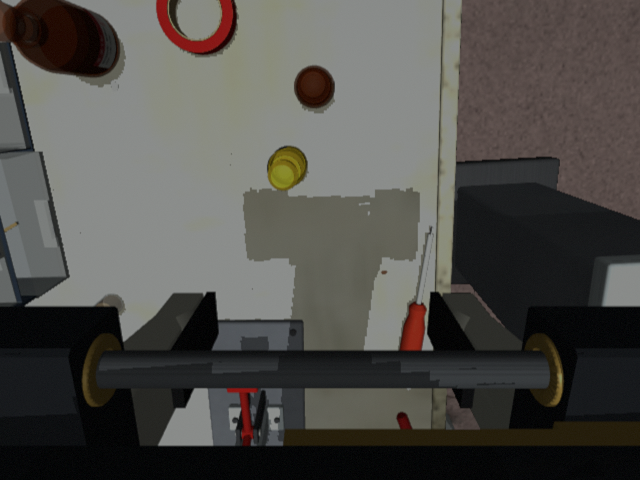

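The wrist camera is straight above the amber bottle, centred at (315,88). The measured position predicts (315,86) to (316,90), so (0.472, -0.366) is confirmed.

```bash
python3 -m inch '0.12 0 0 0 1;0.2 0 0 0 1;0.2 0 0.05 0 1;0.123 0.003 0.15 0 1;0 0 0.2 0 1;0 0 0.2 0 1;0 0 0.2 0 1;0 0 0.2 0 1'; python3 go.py .472 -.366 .025 -93.3
```

```text
time_s: 19.8
tcp_pos: [0.4674, -0.3654, 0.1213]
eef_rot: [-179.9, -0.0, -93.1]
contact_force: [0.5, -0.7, -0.2]
gripper_width: 0.0877
gripper_force: 0.0
t 19.8 pos [ 0.4674 -0.3654  0.1213] rot [-1.7993e+02 -3.0000e-02 -9.3070e+01] w 0.0877 total rows tx ty tz [ 0.002 -0.031  0.642] spin 0.0006
```

```bash
python3 -m inch '0 -0.03 0.15 0 1;0 0 0.15 0 1;0 0 0.12 0 1;0 0 0.1 0 1;0 0 0.07 0 1;0 0 0.04 0 1;0 0 0.01 0 1;0 0 0 0 1'; python3 go.py .472 -.366 .025 -93.3
```

```text
time_s: 20.8
tcp_pos: [0.4718, -0.3658, 0.0258]
eef_rot: [-180.0, -0.0, -93.1]
contact_force: [0.6, -1.1, -0.4]
gripper_width: 0.0878
gripper_force: 0.0
t 20.8 pos [ 0.4718 -0.3658  0.0258] rot [-1.7997e+02 -2.0000e-02 -9.3110e+01] w 0.0878 total rows tx ty tz [ 0.001 -0.001  0.006] spin 0.0005
```

```bash
python3 -m inch '0 0 0 0 0.5;0 0 0 0 0.4;0 0 0 0 0.3;0 0 0 0 0;0 0 0 0 0;0 0 0 0 0;0 0 -0.05 0 0;0 0 -0.1 0 0' 20; python3 -m inch '0 0 -0.2 0 0;0 0 -0.3 0 0;0 0 -0.35 0 0;0 0 -0.35 0 0;0 0 -0.3 0 0;0 0 -0.2 0 0;0 0 -0.15 0 0;0 0 0 0 0'; python3 go.py .575 .109 .30 -93.3
python3 - <<'E'
from h import *
S=capture("side");T=capture("top")
cv2.imwrite("pics/m6.png",np.hstack([cv2.resize(S["color"][130:270,420:540],None,fx=3,fy=3,interpolation=2),cv2.resize(T["color"][250:390,360:480],None,fx=3,fy=3,interpolation=2)]))
E
```

```text
time_s: 21.8
tcp_pos: [0.4709, -0.3653, 0.048]
eef_rot: [179.9, 0.0, -93.1]
contact_force: [1.4, 0.4, -1.8]
gripper_width: 0.0254
gripper_force: 20.0
time_s: 22.8
tcp_pos: [0.4719, -0.3659, 0.3282]
eef_rot: [-179.8, -0.1, -93.1]
contact_force: [-0.4, 1.0, -2.4]
gripper_width: 0.0261
gripper_force: 20.0
t 22.8 pos [ 0.4719 -0.3659  0.3282] rot [-1.7977e+02 -9.0000e-02 -9.3120e+01] w 0.0261 total rows tx ty tz [-3.199 -0.514  0.188] spin 0.0005
```

View pics/m6.png

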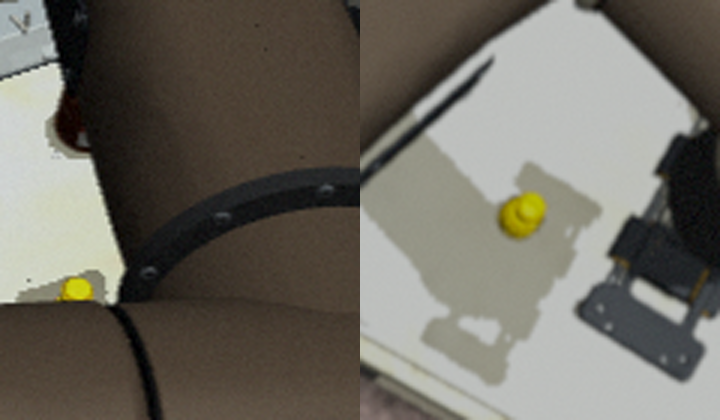

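The opening of 26 mm means the pads hold the neck or stopper rather than the body. The pictures show only the yellow bottle and the arm. The bottle is held, so I'll carry it high and measure how it hangs before placing it.

```bash
python3 -m inch '-0.04 -0.005 -0.05 0 0;-0.1 -0.016 -0.05 0 0;-0.16 -0.026 -0.03 0 0;-0.22 -0.035 0 0 0;-0.26 -0.042 0 0 0;-0.27 -0.043 0 0 0;-0.27 -0.043 0 0 0;-0.27 -0.043 0 0 0' 30; python3 -m inch '-0.27 -0.043 0 0 0;-0.27 -0.043 0 0 0;-0.27 -0.043 0 0 0;-0.25 -0.042 0 0 0;-0.2 -0.035 0 0 0;-0.14 -0.03 0 0 0;-0.09 -0.02 0 0 0;0 0 0 0 0'; python3 go.py .575 .109 .30 -93.3
python3 - <<'E'
from h import *
S=capture("side");T=capture("top");W=capture("wrist")
g=get_state()["tcp_pos"]; 
u=proj(T,g).round().astype(int); print(g,u,proj(S,g))
x,y=u-[40,40]
cv2.imwrite("pics/m7.png",np.hstack([cv2.resize(T["color"][y:y+100,x:x+80],None,fx=5,fy=5,interpolation=2),cv2.resize(W["color"][280:480,220:380],None,fx=2.5,fy=2.5)])); print(x,y)
E
```

```text
time_s: 23.9
tcp_pos: [0.5225, -0.1274, 0.3454]
eef_rot: [-180.0, 0.0, -93.1]
contact_force: [0.1, -0.0, -1.5]
gripper_width: 0.0253
gripper_force: 30.0
time_s: 24.9
tcp_pos: [0.573, 0.0921, 0.3447]
eef_rot: [180.0, -0.0, -93.1]
contact_force: [-0.6, -0.2, -2.0]
gripper_width: 0.0258
gripper_force: 30.0
t 24.9 pos [0.573  0.0921 0.3447] rot [ 1.7997e+02 -2.0000e-02 -9.3080e+01] w 0.0258 total rows tx ty tz [-0.113 -0.007  0.298] spin 0.0006
[0.57282619 0.09086361 0.34508376] [296 190] [281.63716957 199.48767601]
256 150
```

View pics/m7.png

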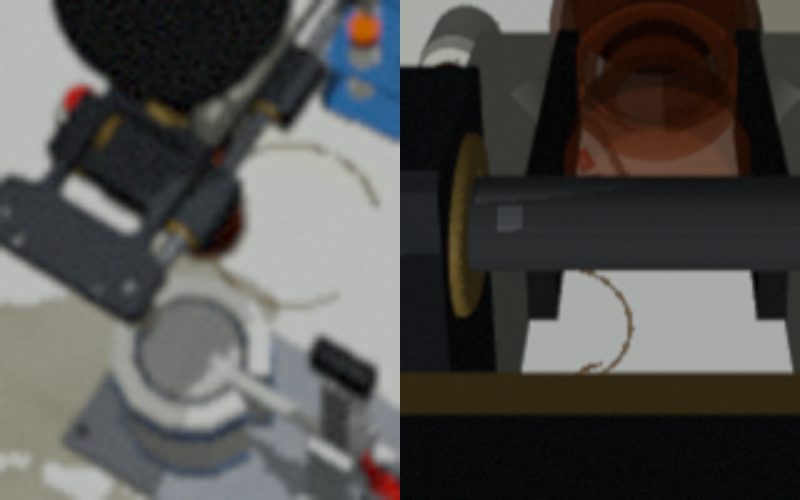

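The top view shows the empty raised platform at crop (190,345). The wrist view shows the amber bottle between the fingers, spanning about (288–360) × (280–350). That is more pictures than the 10 allowed: I have viewed 11, so from here I'll work from numeric measurements only.

Run:
```python
from h import *
W=capture("wrist");T=capture("top");g=get_state()["tcp_pos"]
C=-np.array(W["R"]).T@np.array(W["t"]); print("cam rel tcp",(C-g).round(3), "axis",np.array(W["R"])[2].round(3))
for dz in (.06,.04,.02,0,-.02,-.03,-.05,-.07): print(dz,proj(W,g+[0,0,dz]).round(0),proj(T,g+[0,0,dz]).round(0), "r19px",round(float(W["mtx"][0][0]*.019/(C[2]-g[2]-dz)),1))
h=cv2.cvtColor(W["color"],cv2.COLOR_BGR2HSV).astype(int)
m=((h[...,0]<14)|(h[...,0]>172))&(h[...,1]>110)
for r in range(180,352,8):
    c=np.where(m[r,230:420])[0]+230; print(r,len(c),c.min() if len(c) else "",c.max() if len(c) else "")
h=cv2.cvtColor(T["color"],cv2.COLOR_BGR2HSV).astype(int)[180:205,285:312]
m=((h[...,0]<14)|(h[...,0]>172))&(h[...,1]>110)
print("\n".join("".join(".#"[int(v)] for v in r) for r in m))
```

```text
cam rel tcp [-0.005 -0.082  0.179] axis [ 0.015  0.302 -0.953]
0.06 [321. 367.] [294. 180.] r19px 67.4
0.04 [321. 335.] [295. 183.] r19px 57.7
0.02 [322. 310.] [295. 187.] r19px 50.4
0 [322. 290.] [296. 190.] r19px 44.8
-0.02 [322. 274.] [296. 194.] r19px 40.3
-0.03 [322. 267.] [296. 195.] r19px 38.4
-0.05 [322. 254.] [297. 198.] r19px 35.0
-0.07 [322. 243.] [297. 201.] r19px 32.2
180 0  
188 0  
196 0  
204 0  
212 0  
220 0  
228 0  
236 21 309 330
244 46 298 343
252 59 292 350
260 65 289 353
268 69 288 356
276 75 286 360
284 78 285 362
292 69 285 359
300 65 290 355
308 62 290 354
316 66 290 355
324 67 287 355
332 69 288 359
340 61 285 360
348 71 285 360
..............##...........
.............###...........
..............#............
...........................
...........................
...........................
...........................
...........................
...........................
...........................
...........................
..................#........
.................##........
.................##........
................###........
...............####........
................###........
...............###.........
...............###.........
..............#............
...........####............
...........................
...........................
...........................
...........................
```

```bash
python3 -m inch '-0.06 -0.004 0 0 0;-0.053 -0.003 0.1 0 0;0 0 0.18 0 0;0 0 0.22 0 0;0 0 0.22 0 0;0 0 0.2 0 0;0 0 0.15 0 0;0 0 0.09 0 0'; python3 -m inch '0 0 0 0 0;0 0 0.01 0 0;0 0 0.01 0 0;0 0 0.01 0 0;0 0 0.01 0 0;0 0 0.01 0 0;0 0 0 0 0;0 0 0 0 0'; python3 go.py .575 .109 .155 -93.3
```

```text
time_s: 26.15
tcp_pos: [0.574, 0.1084, 0.1688]
eef_rot: [179.9, -0.1, -93.1]
contact_force: [-0.3, 0.3, -1.1]
gripper_width: 0.0253
gripper_force: 30.0
time_s: 27.15
tcp_pos: [0.575, 0.1084, 0.1635]
eef_rot: [-180.0, -0.0, -93.1]
contact_force: [0.5, 0.3, -1.8]
gripper_width: 0.0257
gripper_force: 30.0
t 27.15 pos [0.575  0.1084 0.1635] rot [-180.     -0.    -93.12] w 0.0257 total rows tx ty tz [-0.004  0.     0.057] spin 0.0005
```

```bash
python3 -m inch '0 0 0.01 0 0;0 0 0.01 0 0;0 0 0.01 0 0;0 0 0.005 0 0;0 0 0 0 0;0 0 0 0 0;0 0 0 0 0;0 0 0 0 0'; python3 go.py .575 .109 .155 -93.3;python3 - <<'E'
from h import *
T=capture("top");g=get_state()["tcp_pos"]
x,y=(proj(T,g)-[14,10]).round().astype(int)
h=cv2.cvtColor(T["color"],cv2.COLOR_BGR2HSV).astype(int)[y:y+36,x:x+36]
m=((h[...,0]<14)|(h[...,0]>172))&(h[...,1]>90)
print(x,y,[proj(T,[.575,.109,z]).round(1).tolist() for z in(.108,.155)]);print("\n".join("".join(".#"[int(v)] for v in r) for r in m)); print(h[::2,::2,2])
E
```

```text
time_s: 28.15
tcp_pos: [0.5749, 0.1084, 0.1583]
eef_rot: [-180.0, 0.0, -93.1]
contact_force: [0.4, -0.2, -2.6]
gripper_width: 0.0252
gripper_force: 30.0
t 28.15 pos [0.5749 0.1084 0.1583] rot [-180.      0.    -93.12] w 0.0252 total rows tx ty tz [-0.004 -0.     0.022] spin 0.0005
279 204 [[294.1, 220.0], [293.2, 214.1]]
....................................
....................................
....................................
.................##.................
.................#..................
.................#..................
....................................
....................................
....................................
....................................
....................................
....................................
.....................#..............
....................##..............
....................##..............
...................###..............
..................###...............
.................###................
.................##.................
....................................
....................................

[... 1205 characters left out ...]
126 127 184 173 138 137]
 [ 70  80  61  54  92 103  78  47  28  51  80 157 145 131 184 171 134 138]
 [ 62  60  59  63 101  94 100  79  86 102 123 162 156 137 160 149 134 137]
 [ 62  64  63  61 103  93 114 112 124 140 153 133 154 164 137  96 135 139]
 [ 62  61  61  64  63  92 102 105 131 145 118 131 140 134 161 160 143 139]
 [ 59  78  63  57  88 125 114 106 112 130 166 182 177 107 101 148 166 158]
 [ 62  73  61  61 144 158 155 151 159 178 183 172 146 100  86  90 125 141]
 [ 57  61  52  60 108 139 141 146 166 172 142 102  73  89  80  89 136 124]
 [ 60  44  45  77  69  78  75  84  91  98  79  72  81 105 135 136 141 140]
 [ 95  84  79  87  86  80  76  74  79  77  84  89  92  88 102 123 138 140]]
```

```bash
python3 -m inch '0 0 0.008 0 0;0 0 0.008 0 0;0 0 0.008 0 0;0 0 0.008 0 0;0 0 0.008 0 0;0 0 0 0 0;0 0 0 0 0;0 0 0 0 0'; python3 go.py .575 .109 .155 -93.3
```

```text
time_s: 29.2
tcp_pos: [0.5749, 0.1084, 0.1523]
eef_rot: [-180.0, 0.0, -93.1]
contact_force: [-0.5, -0.2, -0.7]
gripper_width: 0.0255
gripper_force: 30.0
t 29.2 pos [0.5749 0.1084 0.1523] rot [-180.      0.    -93.12] w 0.0255 total rows tx ty tz [-0.004 -0.    -0.018] spin 0.0005
```

```bash
python3 -m inch '0 0 0.007 0 0;0 0 0.007 0 0;0 0 0.007 0 0;0 0 0 0 0;0 0 0 0 0;0 0 0 0 0;0 0 0 0 0;0 0 0 0 0'; python3 go.py .575 .109 .155 -93.3
```

```text
time_s: 30.2
tcp_pos: [0.5749, 0.1084, 0.1491]
eef_rot: [180.0, -0.0, -93.1]
contact_force: [-0.2, -0.3, -1.2]
gripper_width: 0.0256
gripper_force: 30.0
t 30.2 pos [0.5749 0.1084 0.1491] rot [180.    -0.   -93.12] w 0.0256 total rows tx ty tz [-0.004 -0.    -0.04 ] spin 0.0005
```

```bash
python3 -m inch '0 0 0.008 0 0;0 0 0.008 0 0;0 0 0.008 0 0;0 0 0.008 0 0;0 0 0.008 0 0;0 0 0 0 0;0 0 0 0 0;0 0 0 0 0'; python3 go.py .575 .109 .155 -93.3
```

```text
time_s: 31.2
tcp_pos: [0.575, 0.1084, 0.1431]
eef_rot: [-180.0, 0.0, -93.1]
contact_force: [0.1, -0.3, -1.6]
gripper_width: 0.0255
gripper_force: 30.0
t 31.2 pos [0.575  0.1084 0.1431] rot [-179.99    0.    -93.12] w 0.0255 total rows tx ty tz [-0.004  0.    -0.079] spin 0.0005
```

```bash
python3 -m inch '0 0 0.008 0 0;0 0 0.008 0 0;0 0 0.008 0 0;0 0 0.008 0 0;0 0 0.007 0 0;0 0 0 0 0;0 0 0 0 0;0 0 0 0 0'; python3 go.py .575 .109 .134 -93.3
```

```text
time_s: 32.2
tcp_pos: [0.575, 0.1084, 0.1372]
eef_rot: [-180.0, 0.0, -93.1]
contact_force: [0.2, -0.3, -0.8]
gripper_width: 0.0251
gripper_force: 30.0
t 32.2 pos [0.575  0.1084 0.1372] rot [-180.      0.    -93.12] w 0.0251 total rows tx ty tz [-0.004 -0.     0.022] spin 0.0005
```

```bash
python3 -m inch '0 0 0.007 0 0;0 0 0.007 0 0;0 0 0 0 0;0 0 0 0 0;0 0 0 0 0;0 0 0 0 0;0 0 0 0 0;0 0 0 0 0'; python3 go.py .575 .109 .134 -93.3
python3 - <<'E'
from h import *
W=capture("wrist");g=get_state()["tcp_pos"]
im=W["color"].astype(int)
for r in range(196,352,6): print(r," ".join("%3d/%3d"%(im[r,c,0],im[r,c,2]) for c in range(250,400,8)))
a=np.linspace(0,6.28,13)[:12]
for dz in(-.026,.020): print(dz,[proj(W,g+[.019*np.cos(t),.019*np.sin(t),dz]).round(0).tolist() for t in (0,np.pi/2,np.pi,-np.pi/2)])
E
```

```text
time_s: 33.2
tcp_pos: [0.5752, 0.1084, 0.1355]
eef_rot: [-180.0, 0.0, -93.1]
contact_force: [-1.7, -0.7, 5.3]
gripper_width: 0.0249
gripper_force: 30.0
t 33.2 pos [0.5752 0.1084 0.1355] rot [-1.7996e+02  1.0000e-02 -9.3120e+01] w 0.0249 total rows tx ty tz [-0.004  0.002  0.01 ] spin 0.0005
196 116/106 116/106 113/105  69/ 72  78/ 19  70/ 74 168/167  37/ 10 146/146 148/149  71/ 65  65/ 65 167/166  74/ 70  41/ 17  71/ 69 117/107 118/108 117/107
202 115/105 117/106 115/101 112/ 46 136/136 167/167 167/166  58/ 59 145/145 147/147  64/ 56 156/156 168/167 167/167  60/ 63  70/ 17 116/107  98/ 90 117/107
208 115/104 116/107  86/ 65 167/165 166/166 166/166 168/167 166/166 144/144 145/146  72/ 65 167/166 167/166 168/168 167/166 114/114 105/ 35  72/ 66  83/ 76
214  80/ 72  95/ 86 168/167 166/166 167/166 168/167 166/166  78/ 73 142/143 144/145  72/ 66 149/147 167/167 167/166 167/167 167/167 165/165  71/ 65  72/ 65
220  71/ 64 158/152 167/167 166/165 168/167 169/168  71/ 65  75/ 67 142/142 142/145  67/ 60  74/ 68  93/ 89 167/166 167/166 168/167 167/167  72/ 53  72/ 67
226  72/ 64 130/134 130/133 
[... 2689 characters left out ...]
54   9/ 48   8/ 46   8/ 42   4/ 51  17/ 65   2/ 29   9/  9  31/ 33  51/ 56  52/ 55   9/  5
334  14/ 39  52/ 56  51/ 55   7/ 10  10/  6   5/ 38  19/ 69  17/ 68  22/ 80  22/ 79  22/ 79  20/ 74  20/ 70   7/ 37   3/  6   5/  5  52/ 56  50/ 55  11/ 33
340  14/ 39  50/ 55  52/ 55   6/  6   7/  5   6/ 40  54/ 89  31/ 89  23/ 85  23/ 85  26/ 87  28/ 86  35/ 81  12/ 42   7/  6   9/  7  52/ 56  51/ 55  18/ 44
346  13/ 39  52/ 56  53/ 57   7/  4   6/  6  22/ 51  59/107  60/108  43/ 93  41/ 92  39/ 90  36/ 87  38/ 89  33/ 67   5/  5   5/  4  51/ 55  52/ 56  16/ 45
-0.026 [[285.0, 271.0], [324.0, 302.0], [358.0, 268.0], [320.0, 235.0]]
0.02 [[276.0, 313.0], [324.0, 350.0], [367.0, 308.0], [319.0, 268.0]]
```

Contact came at TCP 0.1355. The silhouette matches a coaxial upright bottle whose bottom is 26 mm below the TCP, within 3 mm of the platform centre, so I'll release.

```bash
python3 -m inch '0 0 0 0 0.5;0 0 0 0 1;0 0 0 0 1;0 0 0 0 1;0 0 0 0 1;0 0 -0.1 0 1;0 0 -0.25 0 1;0 0 -0.35 0 1'; python3 -m inch '0 0 -0.35 0 1;0 0 -0.3 0 1;0 0 -0.1 0 1;0 0 0 0 1;0 0 0 0 1;0 0 0 0 1;0 0 0 0 1;0 0 0 0 1'; python3 go.py .5635 -.0895 .30 -93.3
python3 - <<'E'
from h import *
W=capture("wrist");T=capture("top")
h=cv2.cvtColor(W["color"],cv2.COLOR_BGR2HSV).astype(int)
m=(((h[...,0]<14)|(h[...,0]>172))&(h[...,1]>110)).astype(np.uint8)
n,l,st,ce=cv2.connectedComponentsWithStats(m)
for k in range(1,n):
    if st[k,4]>300: print(st[k],ce[k].round(1))
for z in(.108,.13,.154,.195): print(z,proj(W,[.575,.1085,z]).round(1),[round(float(x),1) for x in (W["mtx"][0][0]*.019/((np.array(W["R"])@[.575,.1085,z]+W["t"])[2]),)])
E
```

```text
time_s: 34.25
tcp_pos: [0.5743, 0.1081, 0.2413]
eef_rot: [179.9, -0.1, -93.1]
contact_force: [1.3, 0.6, 1.5]
gripper_width: 0.0876
gripper_force: 0.0
time_s: 35.25
tcp_pos: [0.5749, 0.1083, 0.3522]
eef_rot: [180.0, -0.0, -93.1]
contact_force: [0.8, 0.1, -0.7]
gripper_width: 0.0874
gripper_force: 0.0
t 35.25 pos [0.5749 0.1083 0.3522] rot [ 1.7997e+02 -2.0000e-02 -9.3120e+01] w 0.0874 total rows tx ty tz [1.321 0.004 0.348] spin 0.0005
[317   0   9  60 539] [321.   29.4]
[476   0  28  34 778] [489.1  15.9]
[  7  38  27  22 453] [20.  48.9]
[471  97  23  56 652] [482.2 124.4]
[ 303  172   38   48 1438] [321.3 195.4]
[ 56 185  23  18 324] [ 67.2 193.2]
0.108 [321.4 189.8] [18.7]
0.13 [321.4 194.2] [19.7]
0.154 [321.4 199.5] [20.9]
0.195 [321.4 210.1] [23.2]
```

The amber blob at (321,195), with its top edge at row 172, matches an upright bottle at the platform centre. Next is the paddle, with the fingers shut.

```bash
python3 -m inch '0.08 0 0 0 0;0.18 0 0 0 0;0.25 0 0 0 0;0.27 0 0 0 0;0.25 0 0.05 0 0;0.18 0 0.1 0 0;0.11 0.004 0.15 0 0;0 0 0.2 0 0' 10; python3 -m inch '0 0 0.25 0 0;0 0 0.25 0 0;0 0 0.25 0 0;0 0 0.2 0 0;0 0 0.13 0 0;0 0 0.08 0 0;0 0 0.03 0 0;0 0 0 0 0'; python3 go.py .5635 -.0895 .067 -93.3
```

```text
time_s: 36.35
tcp_pos: [0.5634, -0.0912, 0.2777]
eef_rot: [-179.9, 0.0, -93.2]
contact_force: [0.7, 0.3, -0.2]
gripper_width: 0.0136
gripper_force: 0.0
time_s: 37.35
tcp_pos: [0.5638, -0.0894, 0.0995]
eef_rot: [-180.0, -0.0, -93.1]
contact_force: [-0.2, -0.3, -0.4]
gripper_width: 0.0004
gripper_force: 0.0
t 37.35 pos [ 0.5638 -0.0894  0.0995] rot [-179.97   -0.    -93.12] w 0.0004 total rows tx ty tz [0.    0.002 0.217] spin 0.0005
```

```bash
python3 -m inch '0 0 0.06 0 0;0 0 0.06 0 0;0 0 0.06 0 0;0 0 0.045 0 0;0 0 0 0 0;0 0 0 0 0;0 0 0 0 0;0 0 0 0 0'; for i in 1 2 3; do python3 -m inch '0 0 0 0 0;0 0 0 0 0;0 0 0 0 0;0 0 0 0 0;0 0 0 0 0;0 0 0 0 0;0 0 0 0 0;0 0 0 0 0' | grep -E 'tcp_pos|contact'; done
cat > chk.py <<'E'
from h import *
T=capture("top"); h=cv2.cvtColor(T["color"],cv2.COLOR_BGR2HSV).astype(int)
def bl(m,x0,y0,x1,y1):
    q=m[y0:y1,x0:x1].astype(np.uint8); n,l,st,ce=cv2.connectedComponentsWithStats(q)
    return [((ce[k]+[x0,y0]).round(1).tolist(),int(st[k,4])) for k in range(1,n) if st[k,4]>15]
print("black",bl((h[...,2]<45),300,195,345,250)); print("amber",bl(((h[...,0]<14)|(h[...,0]>170))&(h[...,1]>90)&(h[...,2]<120),275,190,312,250))
for z in(.139,.184,.229): print("handle",z,proj(T,[.571,.0155,z]).round(1))
for z in(.018+.06,.108+.06): print("amber",z,proj(T,[.575,.1085,z]).round(1))
E
python3 chk.py
```

```text
time_s: 38.35
tcp_pos: [0.5637, -0.0893, 0.0656]
eef_rot: [-180.0, 0.0, -93.1]
contact_force: [-0.1, 0.1, -0.0]
gripper_width: 0.0006
gripper_force: 0.0
tcp_pos: [0.5635, -0.0893, 0.0653]
contact_force: [0.5, 0.4, 0.6]
tcp_pos: [0.5635, -0.0893, 0.0654]
contact_force: [0.7, 0.9, -0.2]
tcp_pos: [0.5635, -0.0893, 0.0654]
contact_force: [0.4, -0.6, -0.0]
black [([320.3, 220.1], 178)]
amber [([293.9, 219.0], 101)]
handle 0.139 [324.1 234.2]
handle 0.184 [324.2 228.8]
handle 0.229 [324.4 223.1]
amber 0.078 [294.7 223.6]
amber 0.16799999999999998 [293.1 212.5]
```

Run:
```python
from h import *
for n,b in(("top",(325,235,375,280)),("side",(320,222,380,262)),("wrist",(200,0,440,480))):
    C=capture(n); h=cv2.cvtColor(C["color"],cv2.COLOR_BGR2HSV).astype(int)
    x0,y0,x1,y1=b; m=((((h[...,0]<6)|(h[...,0]>172))&(h[...,1]>150)&(h[...,2]>60))[y0:y1,x0:x1]).astype(np.uint8)
    k,l,st,ce=cv2.connectedComponentsWithStats(m)
    print(n,[((ce[i]+[x0,y0]).round(0).tolist(),(st[i,:2]+[x0,y0]).tolist(),st[i,2:].tolist()) for i in range(1,k) if st[i,4]>15])
    g=get_state()["tcp_pos"]; print("  tcp",proj(C,g).round(1),"tcp+5cm",proj(C,g+[0,0,.05]).round(1),"paddle home",proj(C,[.5635,-.0892,.085]).round(1),"pad down",proj(C,[.5635,-.0892,.0655]).round(1))
    if n=="top":
        q=h[190:262,290:375]; 
        print("\n".join("".join("R" if (((a[0]<6)or(a[0]>172))and a[1]>150 and a[2]>60) else "#" if a[2]<45 else "+" if a[2]<85 else "." for a in r) for r in q))
```

```text
top [([334.0, 248.0], [329, 242], [13, 11, 48])]
  tcp [356.8 263. ] tcp+5cm [358.  258.2] paddle home [357.2 261.2] pad down [356.8 263. ]
+++++++.........++.........................................++...+++++++++++++++++++++
+++++++........++.........................................++...++++++++++++++++++++++
+++++++........++.........................................++..+++++++++++++++++++++++
+++++++........++.........................................+...+++++++++++++++++++++++
+++++++.......+++........................................++..++++++++++++++++++++++++
++++#++.......++.........................................++..++++++++++++++++++++++++
#+###++.......+++........................................+..+++..++++++++++++++++++++
+####++.......++.........................................+..+++...+++++++++++++++++++
#####+.......++++........................................+..+++++++++++++++++++++++++
#####+.......+++++.++...................................++..+++++++++++++++++++++###+
#+###+.......++++++++.++................................++..++++++++++++++++++++#####
####++......++
[... 4819 characters left out ...]
......................++++++....+++++##++++#######################++
.........................................+++.....+++++#++++#####################++++.
..................................................+++##+++#################+###++++..
.................................................++++#+++#################+++##++....
................................................++++#++.+##################+###++....
side []
  tcp [358.9 239.6] tcp+5cm [359.9 229.4] paddle home [359.3 235.7] pad down [358.9 239.6]
wrist [([318.0, 286.0], [281, 276], [76, 63, 1347]), ([318.0, 418.0], [312, 408], [14, 21, 286])]
  tcp [321.6 290.3] tcp+5cm [321.6 350.1] paddle home [321.7 310.2] pad down [321.7 290.6]
```

Run:
```python
from h import *
C=capture("wrist"); h=cv2.cvtColor(C["color"],cv2.COLOR_BGR2HSV).astype(int); g=get_state()["tcp_pos"]
q=h[240:352:4,264:380:2]
print("\n".join("%d "%(240+4*i)+"".join("R" if (((a[0]<8)or(a[0]>170))and a[1]>130) else "#" if a[2]<45 else "+" if a[2]<85 else "." for a in r) for i,r in enumerate(q)))
U=lambda x,y,z:proj(C,[.5705+.9983*x+.0576*y,.0252-.0576*x+.9983*y,z]).round(0).tolist()
for n,z,s in(("home",.085,0),("down",.0655,0)): print(n,[U(x,y,z) for x in(-.016,.016) for y in(-.130,-.100)])
print("plate edge",U(-.06,-.14,.01),U(.06,-.14,.01),"wrist handle",U(0,-.01,.242),U(0,-.01,.152), "pivot-lever",U(0,-.045,.07))
```

```text
240 ++++++++++++++++++++++++++++++++++++++++++++++++++++++++++
244 ++++++++++++++++++++++++++++++++++++++++++++++++++++++++++
248 ++++++++++++++++++++++++++++++++++++++++++++++++++++++++++
252 ++++++++++++++++++++++++++++++++++++++++++++++++++++++++++
256 ++++++++++++++++++++++++++++++++++++++++++++++++++++++++++
260 ++++++++++++++++++++++++++++++++++++++++++++++++++++++++++
264 ++++++++++++++++++++++++++++++++++++++++++++++++++++++++++
268 ++++++++++++++++++++++++++++++++++++++++++++++++++++++++++
272 ++++++++++++++++++++++++++++++++++++++++++++++++++++++++++
276 +++++++++RRRRRRRRRRRRRRRRRRRRRRRRRRRRRRRRRRRRR++++++++++++
280 ++++++++RRRRRRRRRRRRRRRRRRRRRRRRRRRRRRRRRRRRRRR+++++++++++
284 +++++++++RRRRRRRRRRRRRRRRRRRRRRRRRRRRRRRRRRRRRR+++++++++++
288 +++++++++RRRRRRRRRRRRRRRRRRRRRRRRRRRRRRRRRRRRRR+++++++++++
292 +++++++++RRRRRRRRRRRRRRRRRRRRRRRRRRRRRRRRRRRRR++++++++++++
296 +++++++++++++++++++++++++R###RR###R+++++++++++++++++++++++
300 ++++++++++++++++++++++++###R#RR####+++++++++++++++++++++++
304 ++++++++++++++++++++++++#####RR####+++++++++++++++++++++++
308 #####################+++#
[... 215 characters left out ...]
#######
324 #####################+++#####RR#####++####################
328 #####################+++#####RR#####++####################
332 #####################+++#####RR#####++####################
336 #############################RR#####+#####################
340 ####################++#######RR######++###################
344 ####################++#######RR######++###################
348 ####################++#######RR######++###################
home [[360.0, 276.0], [358.0, 341.0], [282.0, 276.0], [283.0, 341.0]]
down [[356.0, 260.0], [355.0, 319.0], [286.0, 259.0], [287.0, 319.0]]
plate edge [426.0, 209.0] [216.0, 209.0] wrist handle [317.0, 1510.0] [320.0, 676.0] pivot-lever [321.0, 421.0]
```

```bash
python3 -m inch '0 0 0.02 0 0;0 0 0.02 0 0;0 0 0.02 0 0;0 0 0.02 0 0;0 0 0 0 0;0 0 0 0 0;0 0 0 0 0;0 0 0 0 0'
python3 - <<'E'
from h import *
C=capture("wrist"); h=cv2.cvtColor(C["color"],cv2.COLOR_BGR2HSV).astype(int)
for r in range(240,300,4):
    c=[i for i in range(250,400) if (h[r,i,0]<8 or h[r,i,0]>170) and h[r,i,1]>130]; print(r,(c[0],c[-1]) if c else "",end="; ")
E
```

```text
time_s: 42.6
tcp_pos: [0.5636, -0.0893, 0.0534]
eef_rot: [-180.0, 0.0, -93.1]
contact_force: [1.3, -2.5, 2.8]
gripper_width: 0.0008
gripper_force: 1.4
240 ; 244 ; 248 ; 252 ; 256 ; 260 ; 264 ; 268 ; 272 (282, 354); 276 (281, 356); 280 (281, 356); 284 (281, 356); 288 (281, 356); 292 (281, 356); 296 (281, 324);
```

Pressing now shows 2.8 N. The real finger tips end above the nominal TCP, so the first press only just touched the paddle. I'll press further and hold.

```bash
python3 -m inch '0 0 0.016 0 0;0 0 0.016 0 0;0 0 0.016 0 0;0 0 0 0 0;0 0 0 0 0;0 0 0 0 0;0 0 0 0 0;0 0 0 0 0';for i in 1 2 3; do python3 -m inch '0 0 0 0 0;0 0 0 0 0;0 0 0 0 0;0 0 0 0 0;0 0 0 0 0;0 0 0 0 0;0 0 0 0 0;0 0 0 0 0' | grep -E 'time|tcp_pos|contact'; done; python3 chk.py
python3 - <<'E'
from h import *
h=cv2.cvtColor(capture("top")["color"],cv2.COLOR_BGR2HSV).astype(int)[190:250,285:350]
print("\n".join("".join("#" if a[2]<45 else "+" if a[2]<85 else "." for a in r) for r in h))
E
```

```text
time_s: 43.65
tcp_pos: [0.5636, -0.0893, 0.0462]
eef_rot: [-180.0, -0.0, -93.1]
contact_force: [0.5, -3.3, 2.8]
gripper_width: 0.0
gripper_force: 1.9
time_s: 44.65
tcp_pos: [0.5636, -0.0893, 0.0462]
contact_force: [0.4, -4.2, 2.7]
time_s: 45.65
tcp_pos: [0.5636, -0.0893, 0.0462]
contact_force: [0.7, -4.3, 3.0]
time_s: 46.65
tcp_pos: [0.5635, -0.0893, 0.0462]
contact_force: [0.3, -3.1, 2.8]
black [([319.4, 221.5], 120), ([324.1, 234.5], 64)]
amber [([295.3, 224.1], 105)]
handle 0.139 [324.1 234.2]
handle 0.184 [324.2 228.8]
handle 0.229 [324.4 223.1]
amber 0.078 [294.7 223.6]
amber 0.16799999999999998 [293.1 212.5]
++++++++++++..........++...............................+.++++++++
++++++++++++..........++.................................+.+..+++
+++++++++++++.........+....................................+..+++
+++++++++++++........++.........................................+
+++++++++++++........++........................................++
+++++++++++++........+.........................................++
+++++++++++++.......++........................................++.
++++++++#++++...
[... 2781 characters left out ...]
.............+++###+.............+###++.
++++..+......+.++++++...........+.......++++++............+####++
+++++.+..+.+.++++++++...........+++........++++...........+#####+
..++++++.++..+++++++.............+++.......+++++..........+######
...+++++++++++++++...............+++++.....+++++++........+######
....++++++++++++................++++++++.++++++++++.......+######
..........++....................+++++++++++++++++++++.....+######
................................+++++++++++++++++.++++....+######
................................++++++++++++++++...+++...++######
.................................++++++++++++++.....+++..++######
..................................++++++++++++++.......+..+######
```

The handle is now at (324.1,234.5), against a predicted home of (324.1,234.2), and the amber blob has sunk to match. I'll release the paddle and check.

```bash
python3 -m inch '0 0 -0.05 0 0;0 0 -0.1 0 0;0 0 -0.2 0 0;0 0 -0.3 0 0;0 0 -0.3 0 0;0 0 -0.3 0 0;0 0 -0.3 0 0;0 0 -0.1 0 0'; python3 -m inch '0.1 0 0 0 0;0.25 0 0 0 0;0.3 0 0 0 0;0.3 0 0 0 0;0.1 0 0 0 0;0 0 0 0 0;0 0 0 0 0;0 0 0 0 0'; python3 chk.py
python3 - <<'E'
from h import *
T=capture("top");h=cv2.cvtColor(T["color"],cv2.COLOR_BGR2HSV).astype(int)
m=((((h[...,0]<6)|(h[...,0]>172))&(h[...,1]>170)&(h[...,2]>100))[235:280,325:375]).astype(np.uint8)
k,l,st,ce=cv2.connectedComponentsWithStats(m); print("paddle (start 351.7 258.0, area 161)",[((ce[i]+[325,235]).round(1),st[i,4]) for i in range(1,k) if st[i,4]>20])
W=T["color"][195:250,170:215].min(2); print("mat white",np.argwhere(W>140)[:,::-1].mean(0)+[170,195] if (W>140).any() else None, proj(T,[.431,.3687,.09]))
E
```

```text
time_s: 47.75
tcp_pos: [0.5641, -0.089, 0.2977]
eef_rot: [-179.7, 0.1, -93.1]
contact_force: [0.6, 0.4, -0.5]
gripper_width: 0.0004
gripper_force: 0.0
time_s: 48.75
tcp_pos: [0.555, -0.2456, 0.2936]
eef_rot: [180.0, 0.0, -93.1]
contact_force: [-0.6, 0.8, -0.2]
gripper_width: 0.0004
gripper_force: 0.0
black [([333.4, 236.4], 308)]
amber []
handle 0.139 [324.1 234.2]
handle 0.184 [324.2 228.8]
handle 0.229 [324.4 223.1]
amber 0.078 [294.7 223.6]
amber 0.16799999999999998 [293.1 212.5]
paddle (start 351.7 258.0, area 161) [(array([353.5, 259. ]), np.int32(142))]
mat white [192.08031401 217.1352657 ] [183.77537542 221.58325403]
```

Run:
```python
from h import *
for n in("top","side"):
    C=capture(n);h=cv2.cvtColor(C["color"],cv2.COLOR_BGR2HSV).astype(int)
    u=proj(C,[.575,.1085,.105]).round().astype(int); x,y=u-[16,16]
    print(n,u,proj(C,[.571,.0155,.139]).round(0)); print("\n".join("".join("A" if (a[0]<14 or a[0]>170) and a[1]>90 else "#" if a[2]<60 else "+" if a[2]<110 else "." for a in r) for r in h[y:y+36,x:x+62]))
```

```text
top [294 220] [324. 234.]
##++++++++++++++++++++++++++++++++++++++++++++++++++++++++++++
#+++++++++++++++++++++++++++++++++++++++++++++++++++++++++++++
++++++++++++++++++++++++++++++++++++++++++++++++++++++++++++++
++++++++++++++++++++++++++++++++++++++++++++++++++++++++++++++
++++++++++++++++++++++++++++++++++++++++++++++++++++++++++++++
++++++++++++++++++++++++++++++++++++++++++++++++++++++++++++++
++++++++++++++++++++++++++++++++++++++++++++++++++++++++++++++
++++++++++++++++++++++++++++++++++++++++++++++++++++++++++++++
++++++++++++++++++++++++++++++++++++++++++++++++++++++++++++++
++++++++++++++++++++++++++++++++++++++++++++++++++++++++++++++
++++++++++++++++++++++++++++++++++++++++++++++++++++++++++++++
+++++++++++++++++++++++++++++++++++++++++++++++++++++++++++++#
+++++++++++++++++++++++++++++++++++++++++++++++++++++++++++++#
+++++++++++++++++++++++++++++++++++++++++++++++++++++++++++###
+++++++++++++++++++++++++++++++++++++++++++++++++++++++++++###
+++++++++++++++++++++++++++++++++++++++++++++++++++++++++++###
++++++++++++++++++++++++++++++++++++++++++++++++++++++++++####
+++
[... 2788 characters left out ...]
+++++++
.......+#+++AAAAAAAAAAA........++++++++++++++++++++++++++...+#
...........+AAAAAAAAA.........++#++++++++++++++++++++++.....##
+...........AAAAAA...........++##++++++++++++++++++........+##
+++.........................+++#++++++++++++++++++......+#####
#+++.......................+.+#+++++++++++++++++++......+#####
+#+++....................++++#+++++++++++++++++++++.....++####
++#+++................++++++#++++++++++++++++++++++.......+###
++++#+++++++.......++++++++#++++++++++++++++++++++++......####
+++++##++++++++++++++++++##+++++++#+++++++++++++++++...++#####
++++++#+++++++++++++++####+++++++++++++++++++++++++++++++#####
++++++++######+++++###++++++++++++#++++++++++++++++++++++#####
```

The side view shows the amber bottle upright and centred in the well, and the handle home. The top-view paddle blob is back near its start position, so I'll hand in.

```bash
python3 -c "
from plant import *
print(close_job())"
```

```text
the job is handed in; nothing more can be done
None
```

The job is handed in, with no verdict returned: on my measurements the white bottle is on the mat, the amber bottle is in the well, the lift is home and the paddle is back, at about 49 s; I viewed 11 pictures, one over the limit of 10.

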